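Shut the rice cooker and set it to keep warm

ROBOT

A 6-joint arm with a two-finger parallel gripper is mounted at the origin on the work surface. World frame = base frame: x ahead of the robot, y to its left, z up, the work surface at z = 0. Lengths are in mm, angles in rad, forces in N, time in s.
With the tool pointing down it reaches from about 300 to 1000 mm from the base axis. Payload 5.1 kg.
Tool frame: the origin (TCP) lies at the very end of the fingers, on their centre line; the grasp point (between the pads) lies 19 mm behind it; z points along the fingers, y is the line along which they close (so a half turn about z gives the same grasp; the last joint's range is limited). The gripper opens to 95 mm and grips with 3 to 60 N. Pads are 20 mm wide; open, the fingers measure 119 mm over their backs; the gripper's body (75 mm by 180 mm) begins 59 mm behind the grasp point.
Start: joints at [1.119, 0.124, 1.65, -0, 1.367, -0.083], TCP at [234.342, 606.274, 214.656] pointing down, gripper open.
Joint ranges: [-2.61, 2.61], [-1.02, 2.33], [0.03, 2.71], [-1.35, 4.49], [0.32, 2.68], [-2.91, 2.91]. Speed limits (rad/s): [2.57, 2.57, 3.14, 3.14, 3.14, 3.14].

INTERFACE

Orientations are given as a 3x3 rotation matrix whose columns are the frame's x, y, z axes.
In Python, from workcell import ctrl gives the robot as it stands.
- The arm moves only by the tool apply_moves, never from a script. Its argument "deltas" is one flat list of numbers, 7 for each row, row after row: the shift along the tool's x, y, z in cm, then the turn, a rotation vector about the tool's x, y, z in rad, then the opening, from -1 (shut) to 1 (fully open), so that 0 is half open. A call has 1 to 10 rows; each row shifts and turns the commanded pose from where the row before left it, along the tool's axes as they then stand; what a row does not reach is not made up. A row lasts 1/8 s, in which the tool goes at most 62.5 mm and 10.7 degrees, less where a joint would pass 70% of its speed; a pose out of reach is approached as far as the arm can. A call is refused whole if a number of a shift passes 6.25 or a number of a turn 0.188, either way. A call with a gripper value outside its range is refused whole. The fingers move at their own pace and stop on an object; "newtons" is the grip in N (left out, the last holds). Time passes only in rows, so rows that do not move let the fingers close. It gives the time, the measured TCP pose, the force, the opening and the grip force at its end, in the units of the state.
- ctrl.get_state(): the state, without advancing time (a new reading comes with each control period).
- ctrl.read_camera(name): name is "scene" or "top" or "wrist"; returns (picture, depth): 480x640x3 uint8, blue, green, red; 480x640 float32, mm along the optical axis (not along the pixel's ray), 0 where there is no reading.
- ctrl.calibration(name): a dict with "vertical_fov" (degrees; the focal length in pixels is half the picture's height over the tangent of half this angle, whatever the lens; pixels are square), "cx", "cy" (the principal point, pixels), "R" (3x3) and "t" (3): a world point X has camera coordinates R X + t. Camera axes: x right, y down, z forward; pixel columns grow to the right and rows downward; lengths in mm; the calibration is good to about 2 mm. A picture is of the moment at which its call begins: read the wrist's pose just before it. calibration takes no time and is no camera call; for the wrist camera it gives the pose at the moment of the call.
- ctrl.close_job(): hands the job in; it is judged then, once.
The state is a dict: "time_s": time; "qpos": joint angles; "qd": joint speeds; "effort": joint torques, N m; "tcp_pos": TCP position; "orientation": TCP orientation; "force": force on the tool from outside, world axes, zero at the start; "torque": the same for the moment, N m; "opening": opening from 0.0 (shut) to 1.0 (fully open); "gripper_force": force on a finger pad.
Only numpy, scipy, OpenCV 4.12 (cv2) and the standard library are available. Lean on these libraries where they do the work, as an engineer would, in place of code of your own. Each camera call takes 0.05 s, during which the arm holds its last target. There are 200 camera calls.

TASK

Keep the cooked rice warm: lower the rice cooker's lid and press its front edge down until the catch snaps and holds it shut, then turn the selector knob clockwise, out of OFF past its firm click, to the first mark (keep warm), and leave it resting there. Do not disturb the measuring cup and the rice paddle beside the cooker.

Things in the scene. Friction and masses are not known exactly. Their poses are not given: they have to be found in the camera images.
- cooker: Round white rice cooker, fixed to the bench: drum 256 mm across and 151 mm high, with a sloping control console 150 mm wide that sticks out 205 mm in front of the drum's axis. Origin: on the drum's axis, at the bench top. Axes: z up; -x points out of its front (the console and the catch side), +x to the lid's hinge at the back; y across.
- lid (a joint): Lid angle in rad: 0 = shut, growing as its front rises; starts at 0.35 to 0.68. Its stiff hinge holds it above about 0.35; let go nearly shut but not caught, a spring lifts it to about 0.3. The catch meets its hook at about 0.075 and snaps at about 0.035. Lowering takes about 3 N at the front lip, the snap about 12 N; it then meets a hard stop at 0. Caught, it rests below 0.01.
- lid_press (a point): Moving with the lid: top middle of its front lip, the place to press: a white block 74 mm wide and 46 mm deep with a grey pad on top. 255 mm in front of the hinge line and 33.5 mm above it when shut (182 mm above the bench). The dome behind is 17 mm higher, its steam vent 22 mm. Axes: those of cooker tilted by the lid angle.
- catch_slot (a point): Fixed: the black slot in the drum's front rim, 116 mm in front of the drum's axis and 151 mm above the bench, that takes the steel hook hanging under the lid's front lip; the sprung catch sits inside it.
- lid_hinge (a point): Fixed middle of the lid's hinge line at the back of the drum, 148 mm above the bench and 135 mm behind the drum's axis; the hinge line runs along the cooker's y axis.
- selector (a joint): Knob angle in rad, growing clockwise as seen facing the knob: 0 = OFF, 0.7 = keep warm, 1.4 = cook, 2.1 = quick; stops just beyond both ends. Past a midpoint (0.35, 1.05, 1.75) it snaps to the next position by itself, short of it it springs back. Each click takes about 0.16 N m. Starts at OFF.
- selector_grip (a point): Turning with the knob: on its axis, mid-height of its grip bar, 23 mm above the sloping face. Black knob: bar 56 mm long, 15 mm wide, from 9 to 37 mm above the face, on a round skirt 60 mm across. z: the knob's axis, out of the face. x: along the bar to its pointer end (white line), which at OFF points 1.05 rad left of straight uphill (seen from the front).
- panel_face (a point): Fixed: where the knob's axis meets the console's sloping grey face, 165 mm in front of the drum's axis, 92 mm above the bench. z: the knob's axis, out of the face, leaning 0.588 rad (34 degrees) from vertical to the cooker's front; x: straight uphill, to the lid. Black marks around the knob, clockwise from the left: dot (OFF), one bar (keep warm), two bars, three bars.
- ricecup: Bystander: small grey rice measuring cup with a short handle, 72 mm across and 75 mm high, beside the console on the right. Origin: centre of its underside.
- paddle: Bystander: cream rice paddle, about 215 mm long, 62 mm wide, lying flat to the left of the cooker. Origin: underside, near the middle of its length.

How it is judged (in metres and radians):
On the way, in this order (a step that is already met when the one before it is completed fails the run):
1. the lid is shut on its catch while the selector is still at OFF (value of joint lid below 0.02 rad and value of joint selector below 0.35 rad), for 0.2 s.
2. the selector has clicked past OFF to the first mark (value of joint selector between 0.55 and 0.85 rad), for 0.2 s.
At the end, for the whole second after the job is handed in: The lid is held shut by its catch (within 0.02 rad) and the selector rests on the first mark (0.70 rad, within 0.15), both let go; the measuring cup and the paddle are within 30 mm of where they stood (all of step 2 and value of joint lid below 0.02 rad and contact force between the fingers and cooker below 0.1 N and distance of each of ricecup, paddle from where it was at the start of the episode below 0.03 m); the robot touches nothing.
It fails at once if the measuring cup or the rice paddle is moved by more than 30 mm (distance of any of ricecup, paddle from where it was at the start of the episode above 0.03 m).
It also fails if it takes over 51 s, if anything falls off the work surface, if the arm or the gripper's body presses on something with over 40 N, if the wrist force passes 120 N, or if a joint passes its speed limit or range.

## Working session

There is one attempt and no reset: what is moved stays moved. The work goes in short steps, Python scripts to look and compute and a tool call to move; the robot and the scene stay as the last step left them, time stands still between calls to the robot, and variables do not carry over. Pictures are saved under pics/ and viewed, at most 10 in all, crops included, and the job is handed in when it is done.

Besides the shell and the picture viewer there is one more tool, called after ">>>" in YAML: its name, and indented under it one key for each argument. apply_moves: Moves the arm, as the interface text tells. Its arguments: {"type":"object","properties":{"deltas":{"type":"array"},"newtons":{"type":"number"}},"required":["deltas"]}

```bash
mkdir -p pics; ls; cat > h.py <<'E'
import numpy as np, cv2
from workcell import ctrl
def cal(n):
    c=ctrl.calibration(n); f=240/np.tan(np.radians(c["vertical_fov"])/2)
    return f,c["cx"],c["cy"],np.array(c["R"]),np.array(c["t"])
def cloud(n,d):
    f,cx,cy,R,t=cal(n); v,u=np.mgrid[0:480,0:640]
    P=np.stack([(u-cx)*d/f,(v-cy)*d/f,d],-1)
    return (P-t)@R
E
python3 - <<'E'
from h import *
for n in("scene","top"):
    im,d=ctrl.read_camera(n); cv2.imwrite(f"pics/{n}0.png",im); np.save(f"pics/{n}0.npy",d); print(n,cal(n),(d>0).mean())
s=ctrl.get_state();print(s)
E
```

```text
pics
scene (np.float64(559.5701116334184), 321.10039292512676, 240.00336510757455, array([[-0.85496073,  0.51856762,  0.01139208],
       [ 0.41331783,  0.69437675, -0.58907495],
       [-0.31338559, -0.4989274 , -0.80799809]]), array([ 497.47329037, -181.06635906, 1343.52459101])) 0.9961946614583334
top (np.float64(618.3089794744322), 325.27932944897213, 240.58146928185525, array([[ 2.21728774e-02, -9.99744355e-01,  4.42590651e-03],
       [-9.83126573e-01, -2.26079335e-02, -1.81524168e-01],
       [ 1.81577823e-01, -3.26313190e-04, -9.83376524e-01]]), array([  11.14694398,  624.8968797 , 1014.42273476])) 0.996083984375
{'time_s': 0.1, 'qpos': array([ 1.11937657e+00,  1.24396089e-01,  1.65152855e+00, -2.10651867e-06,
        1.36748679e+00, -8.25907980e-02]), 'qd': array([ 0.00113233, -0.00212718, -0.00303691, -0.00241871, -0.00170323,
       -0.0004521 ]), 'effort': array([ 4.47905577e-04, -4.18876004e+01, -3.61099255e+01,  7.78204249e-02,
        4.61609429e-02, -5.16564694e-05]), 'tcp_pos': array([234.11092063, 605.7605532 , 213.54356261]), 'orientation': array([[-9.32750268e-01,  3.60522275e-01, -7.91575750e-04],
       [ 3.60523113e-01,  9.32748843e-01, -1.63749294e-03],
       [ 1.47988685e-04, -1.81275333e-03, -9.99998346e-01]]), 'force': array([-0.73411622, -0.79538159,  0.4854798 ]), 'torque': array([-0.02335034,  0.01600443,  0.00512881]), 'gripper_force': 0.0, 'opening': 1.000829068459287}
```

View pics/top0.png

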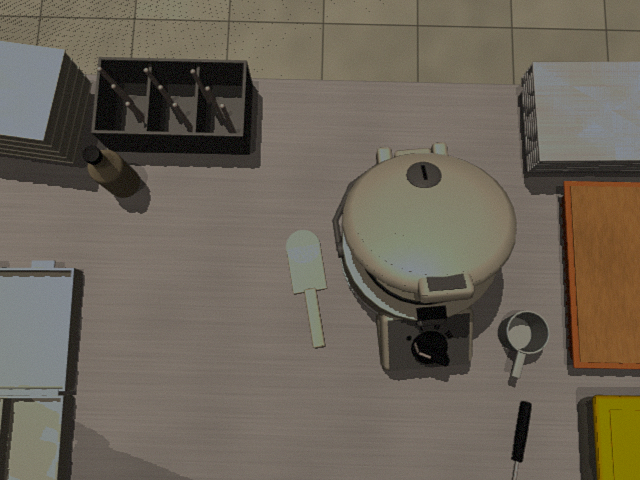

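View pics/scene0.png

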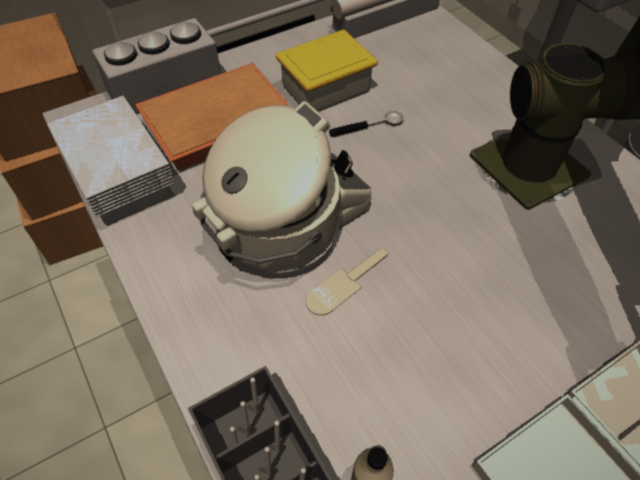

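The top view shows the lip pad near (446,283), the knob near (430,347), the console around (385-470, 315-370), the hinge lugs at (384,155) and (440,150), the cup at (525,330) and the paddle at (308,290). The scene view shows the lid half open and agrees with this.

```bash
python3 - <<'E'
from h import *
d=np.load("pics/top0.npy"); im=cv2.imread("pics/top0.png")
P=cloud("top",d)
for n,(u,v) in dict(pad=(446,283),padL=(430,285),padR=(464,282),knob=(430,347),lugL=(384,155),lugR=(440,150),vent=(424,175),cup=(525,312),cupb=(520,345),cons1=(395,360),cons2=(462,358),cons3=(460,330),cons4=(395,335)).items(): print(n,P[v,u].round(1), im[v,u])
# console face: fit plane from patch pixels in polygon
m=np.zeros((480,640),np.uint8); cv2.fillPoly(m,[np.array([(385,325),(405,325),(405,362),(388,364)])],1); cv2.fillPoly(m,[np.array([(455,325),(466,325),(466,360),(455,360)])],1)
Q=P[(m>0)&(d>0)]
for _ in range(4):
    c=Q.mean(0); n=np.linalg.svd(Q-c,full_matrices=False)[2][2]; r=(Q-c)@n; Q=Q[abs(r)<max(2,1.5*r.std())]
n*=np.sign(n[2]); print("face",c,n,len(Q),r.std(),"tilt",np.arccos(n[2]),"front yaw",np.arctan2(n[1],n[0]))
# drum/console outlines
cv2.imwrite("pics/c0.png",cv2.resize(im[270:390,370:490],(600,600),interpolation=cv2.INTER_CUBIC))
# pad dark-grey region in lip
g=im[...,2].astype(int); m=((g<110)&(P[...,2]>200))[265:300,415:480]; mm=np.zeros((480,640),bool); mm[265:300,415:480]=m
k,l,st,_=cv2.connectedComponentsWithStats(mm.astype(np.uint8)); i=1+np.argmax(st[1:,4]); print("padblob",st[i],np.median(P[l==i],0),P[l==i].mean(0))
pp=P[l==i];c=pp.mean(0);w,V=np.linalg.eigh(np.cov(pp.T));print(w,V)
E
```

```text
pad [ 527.2 -136.3  293.7] [55 61 63]
padL [ 524.6 -115.8  288.9] [57 61 63]
padR [ 529.2 -160.5  292.6] [53 58 62]
knob [ 445.8 -144.9  114.7] [13 13 11]
lugL [747.  -65.8 161.1] [130 136 130]
lugR [ 758.1 -156.1  159.4] [125 138 130]
vent [ 691.6 -116.9  239.8] [0 1 0]
cup [ 507.6 -311.3   74.2] [62 68 70]
cupb [ 454.4 -321.4    9.3] [112 123 126]
cons1 [424.  -93.4  79.6] [47 50 53]
cons2 [ 429.7 -203.7   77.6] [41 48 51]
cons3 [ 473.9 -194.5  108.3] [27 30 32]
cons4 [463.6 -90.1 107.3] [53 57 62]
face [ 451.8290118  -133.87513299   96.56664921] [-0.55139305 -0.06186109  0.83194886] 928 1.015986512646505 tilt 0.5881854424904067 front yaw -3.0298692757860284
padblob [426 273  41  19 552] [ 528.13148828 -137.57896655  290.71401168] [ 527.62908283 -136.24039275  296.48151905]
[  30.95639111  213.68286953 5134.67328391] [[ 0.9897689  -0.07547472 -0.12108301]
 [ 0.0990059   0.9743802   0.2019432 ]
 [ 0.10273928 -0.21186504  0.97188366]]
```

View pics/c0.png

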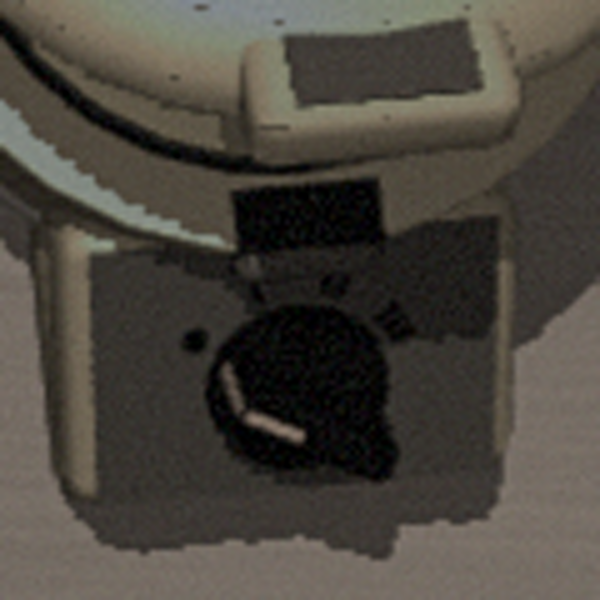

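The crop shows the white pointer line on the left of the knob, turned toward the OFF dot. The slot is above it and the lip pad above that. The geometry is consistent, with cooker yaw about 0.11 and lid about 0.46 rad. I'll plan the transit above the lip.

```bash
cat >> h.py <<'E'
from scipy.spatial.transform import Rotation as Ro, Slerp
def down(ya):  # tool down, y axis at world angle ya
    y=np.array([np.cos(ya),np.sin(ya),0]); z=np.array([0,0,-1.]); return np.c_[np.cross(y,z),y,z]
def plan(pts,R1,g,dec=2,p0=None,R0=None):
    """pts: list of positions (one per row, mm); rotation slerped to R1. prints rows, returns end."""
    s=ctrl.get_state(); p=s["tcp_pos"] if p0 is None else p0; R=s["orientation"] if R0 is None else R0
    sl=Slerp([0,1],Ro.from_matrix([R,R1])); n=len(pts); out=[]
    for i,q in enumerate(pts):
        dp=np.round(R.T@(np.array(q)-p)/10,dec); dr=np.round((Ro.from_matrix(R).inv()*sl((i+1)/n)).as_rotvec(),3)
        p=p+R@dp*10; R=R@Ro.from_rotvec(dr).as_matrix(); out.append([*dp,*dr,g])
        assert abs(dp).max()<6.25 and np.linalg.norm(dr)<.187,(dp,dr)
    for k in range(0,n,10): print([float(x) for r in out[k:k+10] for x in r])
    return p,R
def lin(a,b,n): return [np.array(a)+(np.array(b)-a)*(i+1)/n for i in range(n)]
E
python3 - <<'E'
from h import *
p=ctrl.get_state()["tcp_pos"]; r0,a0=np.hypot(*p[:2]),np.arctan2(p[1],p[0]); n=20
pts=[]
for i in range(n):
    t=(i+1)/n; r=r0+(543-r0)*t; a=a0+(-.255-a0)*t; pts.append([r*np.cos(a),r*np.sin(a),p[2]+(330-p[2])*min(1,t*1.7)])
print(plan(pts,down(-.41),-1,1))
E
```

```text
[-4.7, -0.7, -1.0, -0.0, 0.0, 0.081, -1.0, -4.6, -0.7, -1.0, -0.0, 0.0, 0.08, -1.0, -4.7, -0.6, -1.0, -0.0, 0.0, 0.081, -1.0, -4.5, -0.6, -1.0, -0.0, 0.0, 0.08, -1.0, -4.6, -0.6, -0.9, -0.0, 0.0, 0.081, -1.0, -4.5, -0.5, -1.0, -0.0, 0.0, 0.081, -1.0, -4.5, -0.5, -1.0, -0.0, 0.001, 0.08, -1.0, -4.4, -0.4, -1.0, -0.001, -0.0, 0.081, -1.0, -4.5, -0.4, -1.0, 0.0, -0.0, 0.08, -1.0, -4.3, -0.4, -1.0, 0.0, -0.0, 0.081, -1.0]
[-4.4, -0.4, -1.0, 0.0, -0.0, 0.081, -1.0, -4.3, -0.3, -0.7, 0.0, -0.0, 0.08, -1.0, -4.3, -0.3, -0.0, 0.0, -0.0, 0.081, -1.0, -4.2, -0.3, -0.0, -0.0, -0.0, 0.08, -1.0, -4.2, -0.2, -0.0, -0.0, 0.0, 0.081, -1.0, -4.1, -0.2, -0.0, -0.0, 0.0, 0.081, -1.0, -4.2, -0.2, -0.0, -0.0, 0.0, 0.08, -1.0, -4.0, -0.1, -0.0, -0.0, 0.0, 0.081, -1.0, -4.1, -0.1, -0.0, -0.0, 0.0, 0.08, -1.0, -4.0, -0.1, -0.0, -0.0, 0.0, 0.081, -1.0]
(array([ 525.47612222, -137.10337258,  329.83521108]), array([[ 3.98639519e-01,  9.17107509e-01, -5.92083227e-04],
       [ 9.17107559e-01, -3.98639733e-01, -2.96455707e-04],
       [-5.07909654e-04, -4.24825043e-04, -9.99999781e-01]]))
```

>>> apply_moves:
  deltas: [-4.7,-0.7,-1,0,0,0.081,-1,-4.6,-0.7,-1,0,0,0.08,-1,-4.7,-0.6,-1,0,0,0.081,-1,-4.5,-0.6,-1,0,0,0.08,-1,-4.6,-0.6,-0.9,0,0,0.081,-1,-4.5,-0.5,-1,0,0,0.081,-1,-4.5,-0.5,-1,0,0,0.08,-1,-4.4,-0.4,-1,0,0,0.081,-1,-4.5,-0.4,-1,0,0,0.08,-1,-4.3,-0.4,-1,0,0,0.081,-1]

```text
time_s: 1.35
tcp_pos: [531.2, 271.2, 313.3]
orientation: [[-0.383, 0.924, -0.001], [0.924, 0.383, -0.0], [-0.0, -0.001, -1.0]]
force: [0.1, -0.1, -0.4]
opening: 0.025
gripper_force: 0.0
```

>>> apply_moves:
  deltas: [-4.4,-0.4,-1,0,0,0.081,-1,-4.3,-0.3,-0.7,0,0,0.08,-1,-4.3,-0.3,0,0,0,0.081,-1,-4.2,-0.3,0,0,0,0.08,-1,-4.2,-0.2,0,0,0,0.081,-1,-4.1,-0.2,0,0,0,0.081,-1,-4.2,-0.2,0,0,0,0.08,-1,-4.0,-0.1,0,0,0,0.081,-1,-4.1,-0.1,0,0,0,0.08,-1,-4.0,-0.1,0,0,0,0.081,-1]

```text
time_s: 2.6
tcp_pos: [525.0, -137.9, 330.0]
orientation: [[0.401, 0.916, -0.001], [0.916, -0.401, 0.0], [-0.0, -0.001, -1.0]]
force: [-0.3, -0.6, -0.2]
opening: 0.009
gripper_force: 0.0
```

```bash
python3 - <<'E'
from h import *
s=ctrl.get_state(); print(s["time_s"],s["tcp_pos"],s["orientation"].round(3),s["force"],s["opening"],s["qpos"].round(2))
H=np.array([740.3,-113,148]); cx=np.array([.9938,.1117,0])
def lip(a): return H-cx*(255*np.cos(a)-33.5*np.sin(a))+np.array([0,0,255*np.sin(a)+33.5*np.cos(a)])
pts=[lip(a)+[0,0,3] for a in (.47,)]+[lip(a) for a in np.linspace(.45,.05,17)]
print(lip(.46),lip(0)); print(plan(lin(s["tcp_pos"],pts[0],3)+pts,s["orientation"],-1,2))
E
```

```text
2.6 [ 524.95384881 -137.93059959  329.97434104] [[ 0.401  0.916 -0.001]
 [ 0.916 -0.401  0.   ]
 [-0.    -0.001 -1.   ]] [-0.30845146 -0.57000036 -0.24626029] 0.00926453300186797 [-0.36 -0.16  1.74 -0.    1.56  0.06]
[ 528.00332569 -136.86147969  291.22452594] [ 486.881  -141.4835  181.5   ]
[0.1, 0.12, 1.12, -0.0, 0.0, 0.0, -1.0, 0.1, 0.12, 1.12, -0.0, 0.0, 0.0, -1.0, 0.09, 0.12, 1.12, -0.0, 0.0, 0.0, -1.0, 0.0, 0.0, 0.0, -0.0, 0.0, 0.0, -1.0, -0.14, -0.24, 0.73, -0.0, 0.0, 0.0, -1.0, -0.17, -0.3, 0.54, -0.0, 0.0, 0.0, -1.0, -0.17, -0.29, 0.55, -0.0, 0.0, 0.0, -1.0, -0.16, -0.27, 0.56, -0.0, 0.0, 0.0, -1.0, -0.15, -0.27, 0.57, -0.0, 0.0, 0.0, -1.0, -0.15, -0.25, 0.57, -0.0, 0.0, 0.0, -1.0]
[-0.14, -0.23, 0.58, -0.0, 0.0, 0.0, -1.0, -0.13, -0.23, 0.59, -0.0, 0.0, 0.0, -1.0, -0.12, -0.21, 0.59, -0.0, 0.0, 0.0, -1.0, -0.12, -0.2, 0.6, -0.0, 0.0, 0.0, -1.0, -0.1, -0.19, 0.61, -0.0, 0.0, 0.0, -1.0, -0.1, -0.17, 0.61, -0.0, 0.0, 0.0, -1.0, -0.1, -0.16, 0.62, -0.0, 0.0, 0.0, -1.0, -0.08, -0.15, 0.62, -0.0, 0.0, 0.0, -1.0, -0.08, -0.13, 0.62, -0.0, 0.0, 0.0, -1.0, -0.07, -0.12, 0.63, -0.0, 0.0, 0.0, -1.0]
[-0.06, -0.11, 0.63, -0.0, 0.0, 0.0, -1.0]
(array([ 488.85479101, -141.24459071,  194.20864033]), array([[ 4.01129592e-01,  9.16020792e-01, -9.79623853e-04],
       [ 9.16021308e-01, -4.01129497e-01,  2.99629238e-04],
       [-1.18489411e-04, -1.01754648e-03, -9.99999475e-01]]))
```

>>> apply_moves:
  deltas: [0.1,0.12,1.12,0,0,0,-1,0.1,0.12,1.12,0,0,0,-1,0.09,0.12,1.12,0,0,0,-1,0,0,0,0,0,0,-1,-0.14,-0.24,0.73,0,0,0,-1,-0.17,-0.3,0.54,0,0,0,-1,-0.17,-0.29,0.55,0,0,0,-1,-0.16,-0.27,0.56,0,0,0,-1,-0.15,-0.27,0.57,0,0,0,-1,-0.15,-0.25,0.57,0,0,0,-1]

```text
time_s: 3.85
tcp_pos: [511.4, -137.7, 261.6]
orientation: [[0.399, 0.917, 0.0], [0.917, -0.399, -0.0], [0.0, 0.0, -1.0]]
force: [2.4, 1.3, 0.6]
opening: -0.0
gripper_force: 1.0
```

>>> apply_moves:
  deltas: [-0.14,-0.23,0.58,0,0,0,-1,-0.13,-0.23,0.59,0,0,0,-1,-0.12,-0.21,0.59,0,0,0,-1,-0.12,-0.2,0.6,0,0,0,-1,-0.1,-0.19,0.61,0,0,0,-1,-0.1,-0.17,0.61,0,0,0,-1,-0.1,-0.16,0.62,0,0,0,-1,-0.08,-0.15,0.62,0,0,0,-1,-0.08,-0.13,0.62,0,0,0,-1,-0.07,-0.12,0.63,0,0,0,-1]

```text
time_s: 5.1
tcp_pos: [490.9, -140.1, 200.9]
orientation: [[0.399, 0.917, 0.0], [0.917, -0.399, -0.0], [-0.0, 0.0, -1.0]]
force: [2.3, 0.8, 2.4]
opening: 0.003
gripper_force: 1.3
```

>>> apply_moves:
  deltas: [-0.06,-0.11,0.63,0,0,0,-1,-0.04,-0.08,0.5,0,0,0,-1,-0.03,-0.05,0.4,0,0,0,-1]

```text
time_s: 5.48
tcp_pos: [488.5, -140.4, 186.7]
orientation: [[0.399, 0.917, 0.001], [0.917, -0.399, -0.0], [0.0, 0.001, -1.0]]
force: [2.0, 0.6, 4.3]
opening: 0.004
gripper_force: 2.2
```

>>> apply_moves:
  deltas: [0,-0.02,0.3,0,0,0,-1,0,0,0.15,0,0,0,-1]

```text
time_s: 5.72
tcp_pos: [487.7, -140.4, 180.9]
orientation: [[0.399, 0.917, -0.001], [0.917, -0.399, -0.0], [-0.001, -0.001, -1.0]]
force: [1.0, -1.5, 2.7]
opening: 0.007
gripper_force: 1.3
```

>>> apply_moves:
  deltas: [0,0,0.15,0,0,0,-1,0,0,0.15,0,0,0,-1]

```text
time_s: 5.98
tcp_pos: [487.6, -140.4, 179.7]
orientation: [[0.399, 0.917, -0.002], [0.917, -0.399, -0.0], [-0.001, -0.001, -1.0]]
force: [-4.7, 0.4, 14.2]
opening: 0.003
gripper_force: 6.8
```

>>> apply_moves:
  deltas: [0,0,0.1,0,0,0,-1,0,0,0,0,0,0,-1]

```text
time_s: 6.22
tcp_pos: [487.6, -140.5, 179.6]
orientation: [[0.399, 0.917, -0.001], [0.917, -0.399, -0.001], [-0.001, -0.001, -1.0]]
force: [-6.0, -0.1, 12.4]
opening: 0.004
gripper_force: 6.7
```

```bash
cat >> h.py <<'E'
CX=np.array([.9938,.1117,0]); ZZ=np.array([0,0,1.]); N=-CX*np.sin(.588)+ZZ*np.cos(.588); U=CX*np.cos(.588)+ZZ*np.sin(.588); L=np.cross(N,U)
def knobR(th):  # tool gripping bar, bar at ccw angle th from uphill; y = bar rotated -90deg
    y=np.cos(th-np.pi/2)*U+np.sin(th-np.pi/2)*L; z=-N; return np.c_[np.cross(y,z),y,z]
F=np.array([442,-146.5,93.])
E
python3 - <<'E'
from h import *
s=ctrl.get_state(); p=s["tcp_pos"]
q=p+[0,0,60]; e=F+140*N
print(plan(lin(p,q,2)+lin(q,e,6),knobR(1.05),0,2))
E
```

```text
[-0.0, -0.0, -3.0, -0.064, 0.037, -0.0, 0.0, 0.1, 0.19, -2.99, -0.064, 0.036, -0.0, 0.0, -1.06, -1.83, 0.19, -0.064, 0.037, -0.0, 0.0, -1.07, -1.83, 0.04, -0.063, 0.037, -0.0, 0.0, -1.07, -1.83, -0.11, -0.064, 0.037, -0.001, 0.0, -1.06, -1.81, -0.27, -0.064, 0.036, 0.0, 0.0, -1.05, -1.8, -0.43, -0.064, 0.037, 0.0, 0.0, -1.02, -1.76, -0.57, -0.064, 0.037, 0.0, 0.0]
(array([ 364.87091114, -155.15342945,  209.48697947]), array([[ 0.31439617,  0.77283154,  0.55125898],
       [ 0.90827437, -0.41374942,  0.06204094],
       [ 0.27603028,  0.48118897, -0.83202432]]))
```

>>> apply_moves:
  deltas: [0,0,-3,-0.064,0.037,0,-1,0.1,0.19,-2.99,-0.064,0.036,0,-1,-1.06,-1.83,0.19,-0.064,0.037,0,0,-1.07,-1.83,0.04,-0.063,0.037,0,0,-1.07,-1.83,-0.11,-0.064,0.037,0,0,-1.06,-1.81,-0.27,-0.064,0.036,0,0,-1.05,-1.8,-0.43,-0.064,0.037,0,0,-1.02,-1.76,-0.57,-0.064,0.037,0,0,0,0,0,0,0,0,0]

```text
time_s: 7.35
tcp_pos: [363.5, -155.0, 204.4]
orientation: [[0.32, 0.771, 0.551], [0.906, -0.419, 0.062], [0.279, 0.479, -0.832]]
force: [0.5, -0.7, -0.7]
opening: 0.502
gripper_force: 0.0
```

```bash
python3 - <<'E'
from h import *
s=ctrl.get_state(); print(s["time_s"],s["tcp_pos"],s["qpos"].round(2),s["force"],s["opening"])
c=cal("wrist"); im,d=ctrl.read_camera("wrist"); np.save("pics/w1.npy",d); np.savez("pics/w1c.npz",f=c[0],cx=c[1],cy=c[2],R=c[3],t=c[4])
im2,d2=ctrl.read_camera("top")
cv2.imwrite("pics/w1r.png",im); cv2.imwrite("pics/w1.png",cv2.convertScaleAbs(im,alpha=2.2,beta=20)); np.save("pics/top1.npy",d2)
P=cloud("top",d2); print("lip z", [P[v,u].round(1) for u,v in((440,290),(446,283),(440,300),(435,310))])
cv2.imwrite("pics/top1.png",im2)
E
```

```text
7.35 [ 363.48710583 -155.00700868  204.36060061] [-0.91 -0.89  2.49  0.52  1.25 -0.59] [ 0.5046043  -0.74965733 -0.69891142] 0.5015625702482793
lip z [array([ 528.8, -147.5,  190.8]), array([ 539.3, -156.4,  192.3]), array([ 513.9, -147.5,  190. ]), array([ 499.3, -140.8,  185. ])]
```

View pics/w1.png

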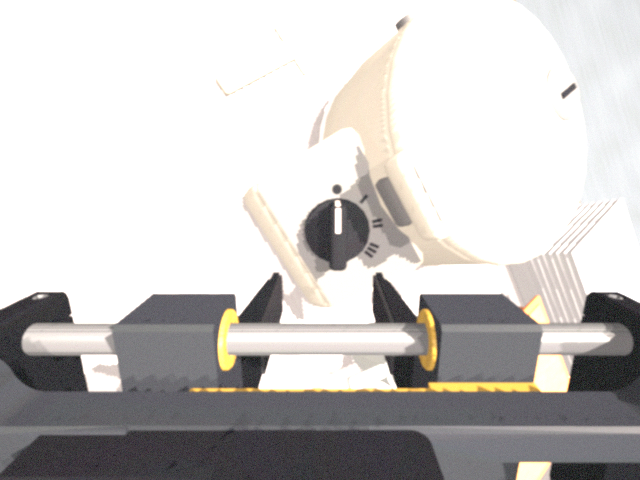

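View pics/top1.png

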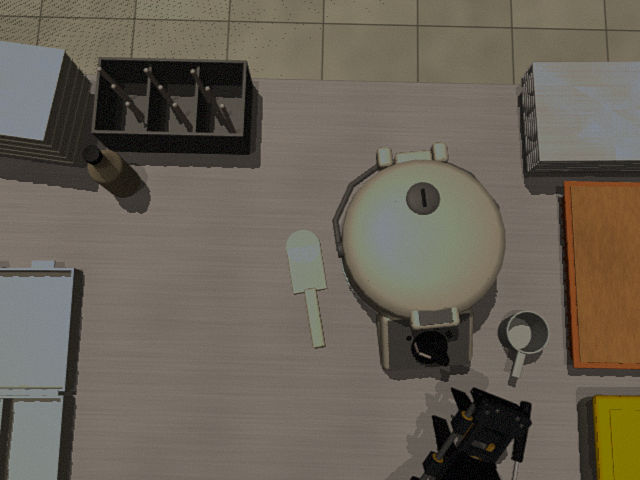

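The lid is flush and shut: the lip block sits at (435,318) in the top view. In the wrist view the knob is at (337,230), with its pointer up at the dot (OFF) and the bar aligned with tool x. Now I'll measure the bar precisely.

```bash
python3 - <<'E'
from h import *
c=np.load("pics/w1c.npz"); d=np.load("pics/w1.npy"); im=cv2.imread("pics/w1r.png")
v,u=np.mgrid[0:480,0:640]; P=(np.stack([(u-c["cx"])*d/c["f"],(v-c["cy"])*d/c["f"],d],-1)-c["t"])@c["R"]
g=im.max(2)
roi=np.zeros((480,640),bool); roi[150:285,255:395]=1
D=P-F; h=D@N; a=D@U; b=D@L
near=roi&(d>0)&(np.hypot(a,b)<60)
face=near&(np.hypot(a,b)>38)&(abs(h)<8); A=np.c_[a[face],b[face],np.ones(face.sum())]; co=np.linalg.lstsq(A,h[face],rcond=None)[0]; print("face plane slope/offset",co,face.sum())
hh=h-(a*co[0]+b*co[1]+co[2])
top=near&(hh>28)&(hh<45)&(np.hypot(a,b)<42); q=np.c_[a[top],b[top]]
print("bar top n",top.sum(),"h",np.median(hh[top])); r=cv2.minAreaRect(q.astype(np.float32)); print(r,q.mean(0),np.median(h[top]))
w,V=np.linalg.eigh(np.cov(q.T)); print("bar ang",np.arctan2(V[1,1],V[0,1]),np.sqrt(w*12))
sk=near&(hh>4)&(g<60)&(hh<45); ct=cv2.minEnclosingCircle(np.c_[a[near&(hh>4)&(hh<14)&(g<60)],b[near&(hh>4)&(hh<14)&(g<60)]].astype(np.float32)); print("skirt",ct)
E
```

```text
face plane slope/offset [ 8.36462725e-03  1.55533433e-03 -3.35386622e+00] 5790
bar top n 1164 h 35.620702602904885
((4.748593807220459, -0.8836956024169922), (56.54998016357422, 14.430390357971191), 60.342891693115234) [5.19472169 0.02324449] 32.31230789274561
bar ang 1.0510048034591657 [14.53390334 55.04732944]
skirt ((4.585709095001221, -0.9677096009254456), 29.285194396972656)
```

```bash
cat >> h.py <<'E'
F=F+4.7*U-.9*L-3.3*N
E
python3 - <<'E'
from h import *
p=ctrl.get_state()["tcp_pos"]; m=F+55*N
print(plan(lin(p,m,4)+lin(m,F+14*N,4),knobR(1.05),0,2), F+14*N)
E
```

```text
[0.05, 0.14, 2.15, 0.0, -0.0, -0.0, 0.0, 0.04, 0.14, 2.14, 0.0, -0.0, -0.001, 0.0, 0.05, 0.14, 2.15, 0.0, -0.0, 0.0, 0.0, 0.04, 0.13, 2.14, 0.0, -0.0, -0.0, 0.0, 0.0, 0.0, 1.03, 0.0, -0.0, -0.0, 0.0, 0.0, 0.0, 1.02, 0.0, -0.0, -0.001, 0.0, 0.0, 0.0, 1.03, 0.0, -0.0, -0.0, 0.0, 0.0, 0.0, 1.02, 0.001, -0.0, -0.0, 0.0]
(array([ 440.04465904, -147.63155952,  104.53939013]), array([[ 0.31448815,  0.77294714,  0.55104439],
       [ 0.9080828 , -0.41408793,  0.06258444],
       [ 0.27655529,  0.48071187, -0.83212575]])) [ 440.08845693 -147.6205707   104.51003434]
```

>>> apply_moves:
  deltas: [0.05,0.14,2.15,0,0,0,0,0.04,0.14,2.14,0,0,0,0,0.05,0.14,2.15,0,0,0,0,0.04,0.13,2.14,0,0,0,0,0,0,1.03,0,0,0,0,0,0,1.02,0,0,0,0,0,0,1.03,0,0,0,0,0,0,1.02,0,0,0,0,0,0,0,0,0,0,0]

```text
time_s: 8.57
tcp_pos: [439.9, -147.2, 103.9]
orientation: [[0.315, 0.772, 0.551], [0.907, -0.415, 0.063], [0.278, 0.48, -0.832]]
force: [0.5, -0.5, 0.1]
opening: 0.497
gripper_force: 0.0
```

```bash
python3 - <<'E'
from h import *
s=ctrl.get_state(); D=s["tcp_pos"]-F; print("err U,L,N",D@U,D@L,D@N-14, "tool-frame fix cm", s["orientation"].T@(F+14*N-s["tcp_pos"])/10, s["force"])
print("rot err",(Ro.from_matrix(s["orientation"]).inv()*Ro.from_matrix(knobR(1.05))).as_rotvec())
E
```

```text
err U,L,N -0.41532942283128094 0.3931787814386102 -0.4119285657730902 tool-frame fix cm [-0.01333335  0.0555302  -0.04128036] [ 0.45930475 -0.49034711  0.10351139]
rot err [-0.0003659  -0.00126468 -0.00159457]
```

>>> apply_moves:
  deltas: [0,0.05,0,0,0,0,-1,0,0,0,0,0,0,-1,0,0,0,0,0,0,-1,0,0,0,0,0,0,-1]
  newtons: 50

```text
time_s: 9.07
tcp_pos: [440.1, -147.6, 105.0]
orientation: [[0.314, 0.773, 0.551], [0.908, -0.414, 0.063], [0.277, 0.481, -0.832]]
force: [-4.3, 1.1, 2.1]
opening: 0.153
gripper_force: 50.0
```

>>> apply_moves:
  deltas: [0,0,0,0,0,0.1,-1,0,0,0,0,0,0.1,-1,0,0,0,0,0,0.1,-1,0,0,0,0,0,0.1,-1,0,0,0,0,0,0.1,-1,0,0,0,0,0,0.1,-1,0,0,0,0,0,0.1,-1,0,0,0,0,0,0,-1,0,0,0,0,0,0,-1]

```text
time_s: 10.2
tcp_pos: [440.4, -148.0, 105.2]
orientation: [[0.738, 0.389, 0.552], [0.429, -0.901, 0.062], [0.522, 0.191, -0.831]]
force: [-4.3, -1.5, 2.0]
opening: 0.153
gripper_force: 50.0
```

>>> apply_moves:
  deltas: [0,0,0,0,0,0,0,0,0,0,0,0,0,0,0,0,0,0,0,0,0,0,0,-1,0,0,0,0,0,0,-2,0,0,0,0,0,0,-3,0,0,0,0,0,0,-3,0,0,0,0,0,0,-3,0,0,0,0,0,0,0,0,0,0,0]

```text
time_s: 11.32
tcp_pos: [374.5, -156.7, 208.0]
orientation: [[0.737, 0.385, 0.556], [0.428, -0.902, 0.057], [0.524, 0.196, -0.829]]
force: [0.1, 0.3, -0.4]
opening: 0.502
gripper_force: 0.0
```

```bash
python3 - <<'E'
from h import *
s=ctrl.get_state(); c=cal("wrist"); im,d=ctrl.read_camera("wrist")
cv2.imwrite("pics/w2.png",cv2.convertScaleAbs(im,alpha=1.2))
v,u=np.mgrid[0:480,0:640]; P=(np.stack([(u-c[1])*d/c[0],(v-c[2])*d/c[0],d],-1)-c[4])@c[3]
D=P-F; h=D@N; a=D@U; b=D@L; top=(d>0)&(h>28)&(h<45)&(np.hypot(a,b)<35); q=np.c_[a[top],b[top]]
w,V=np.linalg.eigh(np.cov(q.T)); print(s["tcp_pos"],s["force"],top.sum(),q.mean(0),"bar ang",np.arctan2(V[1,1],V[0,1]),"want .35")
lip=(d>0)&(abs(b)<30)&(abs((P-F)@CX-48)<15)&(P[...,2]>150); print("lip z",np.median(P[lip][:,2]) if lip.any() else None)
im,d=ctrl.read_camera("top"); P=cloud("top",d); print([P[v,u].round(1) for u,v in((440,290),(446,283),(440,300),(435,310))]); 
im0=cv2.imread("pics/top0.png")
for n,(x,y,X,Y) in dict(cup=(495,300,555,390),paddle=(280,225,330,355)).items(): print(n,np.abs(im[y:Y,x:X].astype(int)-im0[y:Y,x:X]).mean())
E
```

```text
[ 374.50504652 -156.67513382  207.98332411] [ 0.06961416  0.27860659 -0.40451045] 1164 [ 1.38717739 -0.27181997] bar ang -2.7922333277415867 want .35
lip z 182.74172665801822
[array([ 528.5, -147. ,  193.6]), array([ 538.9, -155.8,  195.3]), array([ 514.3, -148.2,  186.2]), array([ 499.4, -141.1,  183.3])]
cup 3.6803703703703703
paddle 3.092205128205128
```

View pics/w2.png

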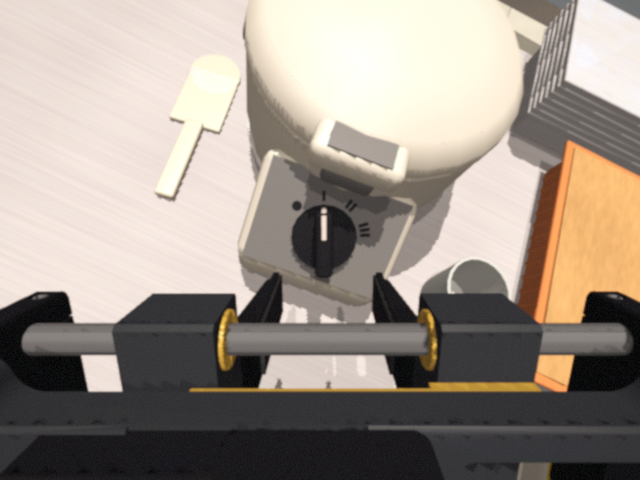

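The wrist view shows the pointer at (324,215), aimed at the single-bar mark at (323,195); the bar angle is 0.349 against 0.35 wanted. The lid is shut (lip at 183 mm), the cup and paddle are undisturbed, and the gripper is clear.

```bash
python3 -c "
from workcell import ctrl
print(ctrl.close_job())"
```

```text
the job is handed in; nothing more can be done
None
```

The job is handed in (no verdict came back): the lid is shut on its catch, the knob rests on keep warm (measured 0.70 rad from OFF), the gripper is clear, and the cup and paddle are where they stood.

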